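# Find the vacant cell of the pot crate and fill it

### The job

Pick up the plain straight tumbler that stands on the table outside the wooden crate and set it down gently, upright, in the crate's one open cell that is still vacant. Leave the two tumblers already in the crate where they stand, and do not drop the tumbler in.

Things in the scene. Friction and masses are not known exactly. Their poses are not given: they have to be found in the camera images.
- crate: Wooden crate fixed to the table, 208 x 208 mm, 50 tall; walls, dividers, floor 8 mm thick; 2 x 2 open-top cells 92 mm wide inside. Origin: centre of underside; x, y along its sides, z up; cell centres at (+-50, +-50) mm. The cell at (+50, +50) is boarded over flush with the rim, not usable. Two of the other three hold a tumbler; which one is vacant varies (a faint flat clay ring lies on its floor).
- tumbler: The tumbler to move: pale terracotta cup, no handle, straight round sides, 52 mm across, 85 tall, wall 4.5, open top, about 140 g, upright on the table to the robot's right (-y). Origin: centre of its foot, z up. Gripped about 70 mm above its foot, fingers stay above the crate walls. Other pots on the table (handled mug, wide white bowl, narrow-necked vase) are not wanted.
- crated_a: The same sort of pale terracotta tumbler as tumbler (52 mm across, 85 mm tall, open on top), already standing upright in a cell of the crate, up to about 6 mm off the cell's centre. Its origin is the centre of its foot, z up. It stays where it is.
- crated_b: The same sort of pale terracotta tumbler as tumbler (52 mm across, 85 mm tall, open on top), already standing upright in a cell of the crate, up to about 6 mm off the cell's centre. Its origin is the centre of its foot, z up. It stays where it is.
Mind the look-alikes: they are no part of the job. What is shaped like the tumbler but purple is not meant.

How it is judged:
At the end, for the whole second after the job is handed in: All three tumblers stand upright (within about 10 degrees) on the floor of the crate (foot within 16 mm of the crate's underside level, the floor being at 8 mm), inside its walls, the newly placed one at rest (x of tumbler in the frame of crate between -0.09 and 0.09 m and y of tumbler in the frame of crate between -0.09 and 0.09 m and z of each of tumbler, crated_a, crated_b in the frame of crate below 0.016 m and angle between each of tumbler, crated_a, crated_b's own z axis and vertical below 0.17 rad and x of crated_a in the frame of crate between -0.09 and 0.09 m and y of crated_a in the frame of crate between -0.09 and 0.09 m and x of crated_b in the frame of crate between -0.09 and 0.09 m and y of crated_b in the frame of crate between -0.09 and 0.09 m and linear speed of tumbler below 0.03 m/s); the robot touches nothing.
It fails at once if a tumbler that was already in the crate was shifted by more than 25 mm (distance of any of crated_a, crated_b from where it was at the start of the episode above 0.025 m).
It fails at once if the tumbler was dropped or slammed into the cell (faster than 0.6 m/s below the crate's rim) (x of tumbler in the frame of crate between -0.09 and 0.09 m and y of tumbler in the frame of crate between -0.09 and 0.09 m and z of tumbler in the frame of crate below 0.045 m and linear speed of tumbler above 0.6 m/s).
It also fails if it takes over 32 s, if anything falls off the work surface, if the arm or the gripper's body presses on something with over 40 N, if the wrist force passes 120 N, or if a joint passes its speed limit or range.

### The arm

A 6-joint arm with a two-finger parallel gripper is mounted at the origin on the work surface. World frame = base frame: x ahead of the robot, y to its left, z up, the work surface at z = 0. Lengths are in m, angles in rad, forces in N, time in s.
With the tool pointing down it reaches from about 0.275 to 1 m from the base axis. Payload 8.4 kg.
Tool frame: the origin (TCP) lies midway between the tips of the shut fingers; the grasp point (between the pads) lies 19 mm behind it; z points along the fingers, y is the line along which they close (so a half turn about z gives the same grasp; the last joint's range is limited). The gripper opens to 85 mm and grips with 20 to 120 N. Pads are 22 mm wide; open, the fingers measure 114 mm over their backs; the gripper's body (76 mm by 85 mm) begins 54 mm behind the grasp point. The pads swing forward as they close: fully open they stand 13 mm farther back than shut.
Start: joints at [1.208, 0.353, 1.633, -0, 1.155, -0.002], TCP at [0.221, 0.585, 0.231] pointing down, gripper open.
Joint ranges: [-2.63, 2.63], [-0.92, 2.1], [0.06, 2.66], [-1.3, 4.44], [0, 2.69], [-3.02, 3.02]. Speed limits (rad/s): [2.22, 2.22, 2.79, 3.14, 3.14, 3.14].

### API

Orientations are given as a unit quaternion [w, x, y, z].
In Python, from plant import * gives the robot as it stands. Calls block until the motion is done:
- move_to(position, orientation): joint-space move of the TCP to a pose.
- line_to(position, rot=None, speed=0.15): straight line of the TCP; rot=None keeps the orientation; speed is the mean speed in m/s.
- movej(angles): joint-space move.
- gripper_to(opening, grasp_force=None): finger opening in m; grasp_force is the grip in N (None keeps the last); returns when the fingers have stopped.
- hold(seconds).
- solve_ik(position, orientation): joint angles nearest the present ones, or None.
- read_camera(name): name is "scene" or "top"; returns the picture (384x512x3 uint8, red, green, blue); there is no depth.
- camera_model(name): a dict with "vfov" (degrees; the focal length in pixels is half the picture's height over the tangent of half this angle, whatever the lens; pixels are square), "cx", "cy" (the principal point, pixels), "dist_coeffs" ([k1, k2, p1, p2, k3] as OpenCV has them; the pictures are not rectified), "R" (3x3) and "t" (3): a world point X has camera coordinates R X + t. Camera axes: x right, y down, z forward; pixel columns grow to the right and rows downward; lengths in m; the calibration is good to about 2 mm. A picture is of the moment at which its call begins. camera_model takes no time and is no camera call.
A pose or a line that the arm cannot do raises PlanningError and nothing moves.
- job_done(): hands the job in; it is judged then, once.
Readings, each from a call of its own:
- current_time_s(): time.
- current_joint_pos(): joint angles.
- current_qvel(): joint speeds.
- current_joint_efforts(): joint torques, N m.
- current_eef_pos(): TCP position.
- current_ee_rot(): TCP orientation.
- current_contact_force(): force on the tool from outside, world axes, zero at the start.
- current_torque(): the same for the moment, N m.
- current_gripper_width(): finger opening in m.
- current_grasp_force(): force on a finger pad.
Only numpy, scipy, OpenCV 4.12 (cv2) and the standard library are available. Lean on these libraries where they do the work, as an engineer would, in place of code of your own. Each camera call takes 0.05 s, during which the arm holds its last target. There are 200 camera calls.

## Working session

There is one attempt and no reset: what is moved stays moved. The work goes in short steps, each a Python script; the robot and the scene stay as the last script left them, time stands still between calls to the robot, and variables do not carry over. Pictures are saved under pics/ and viewed, at most 10 in all, crops included, and the job is handed in when it is done.

```bash
mkdir -p pics
cat > h.py <<'E'
from plant import *
import numpy as np, cv2
def cam(n):
    m=camera_model(n); f=192/np.tan(np.radians(m["vfov"])/2)
    K=np.array([[f,0,m["cx"]],[0,f,m["cy"]],[0,0,1.]])
    return K,np.array(m["dist_coeffs"],float),np.array(m["R"]),np.array(m["t"])
def pix2w(n,uv,z):
    K,d,R,t=cam(n)
    p=cv2.undistortPoints(np.array(uv,float).reshape(-1,1,2),K,d).reshape(-1,2)
    r=np.c_[p,np.ones(len(p))]@R; c=-R.T@t
    return c+r*((z-c[2])/r[:,2])[:,None]
def w2pix(n,X):
    K,d,R,t=cam(n)
    return cv2.projectPoints(np.array(X,float).reshape(-1,3),cv2.Rodrigues(R)[0],t,K,d)[0].reshape(-1,2)
E
python3 - <<'E'
from h import *
for n in("scene","top"):
    im=read_camera(n)[:,:,::-1]; cv2.imwrite(f"pics/{n}0.png",im)
    K,d,R,t=cam(n); print(n,K[0,0],d,-R.T@t,R[2])
print(current_ee_rot(),current_time_s(),current_gripper_width())
E
```

```text
scene 445.69442489467684 [-0.16237759  0.          0.          0.          0.        ] [1.2976937  0.1129244  0.63067557] [-0.78417722 -0.16385971 -0.59851156]
top 388.6458144303134 [0.01413317 0.         0.         0.         0.        ] [ 0.43487424 -0.05485396  0.83044719] [ 0.10915375  0.03280417 -0.99348344]
[-1.13773297e-04  1.79438766e-01  9.83768940e-01 -6.23184472e-04] 0.1 0.08524133588316306
```

View pics/scene0.png

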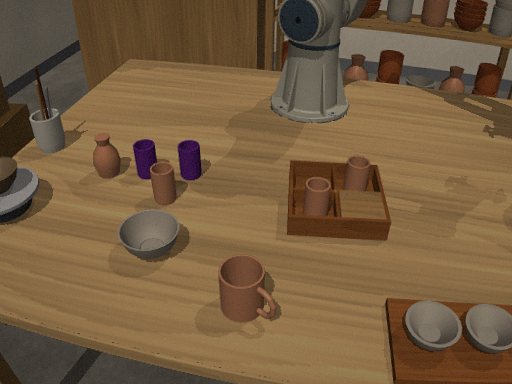

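View pics/top0.png

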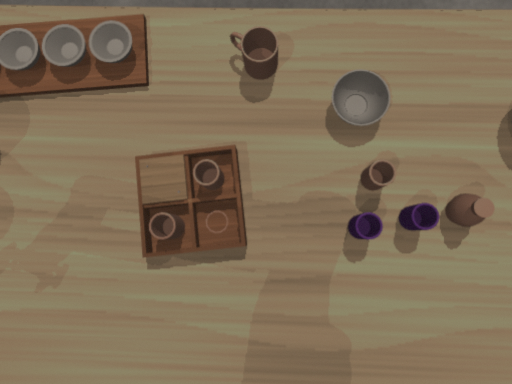

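Scene: the pale terracotta tumbler is at scene (163,184), top (381,173). Possible confusions are the purple tumblers at scene (145,160) and (190,160), top (369,226) and (425,216); the vase at scene (106,157), top (470,209); and the mug at scene (242,288), top (260,52). There are also the two crated tumblers, at top (206,173) and (163,226). The vacant cell with the ring is at top (217,222), and the boarded cell is at top (163,178). I choose the tumbler at top (381,173) and check it in a crop.

Run:
```python
import cv2,numpy as np
im=cv2.imread("pics/top0.png")
a=cv2.resize(im[140:265,125:255],None,fx=4,fy=4,interpolation=cv2.INTER_CUBIC)
b=cv2.resize(im[145:207.__int__(),350:412],None,fx=4,fy=4,interpolation=cv2.INTER_CUBIC)
o=np.zeros((500,520+250,3),np.uint8); o[:500,:520]=a; o[:248,522:770]=b
s=cv2.imread("pics/scene0.png")[155:215,133:195]
o[252:492,522:770]=cv2.resize(s,None,fx=4,fy=4,interpolation=cv2.INTER_CUBIC)
cv2.imwrite("pics/crop0.png",cv2.convertScaleAbs(o,alpha=1.5))
```

```text
File "<stdin>", line 4
    b=cv2.resize(im[145:207.__int__(),350:412],None,fx=4,fy=4,interpolation=cv2.INTER_CUBIC)
                           ^
SyntaxError: invalid decimal literal
```

Run:
```python
import cv2,numpy as np
im=cv2.imread("pics/top0.png"); s=cv2.imread("pics/scene0.png")
r=lambda c:cv2.resize(c,None,fx=4,fy=4,interpolation=cv2.INTER_CUBIC)
o=np.zeros((500,770,3),np.uint8); o[:500,:520]=r(im[140:265,125:255]); o[:248,522:770]=r(im[145:207,350:412])
o[252:492,522:770]=r(s[155:215,133:195])
cv2.imwrite("pics/crop0.png",cv2.convertScaleAbs(o,alpha=1.5))
```

```text
(no output)
```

View pics/crop0.png

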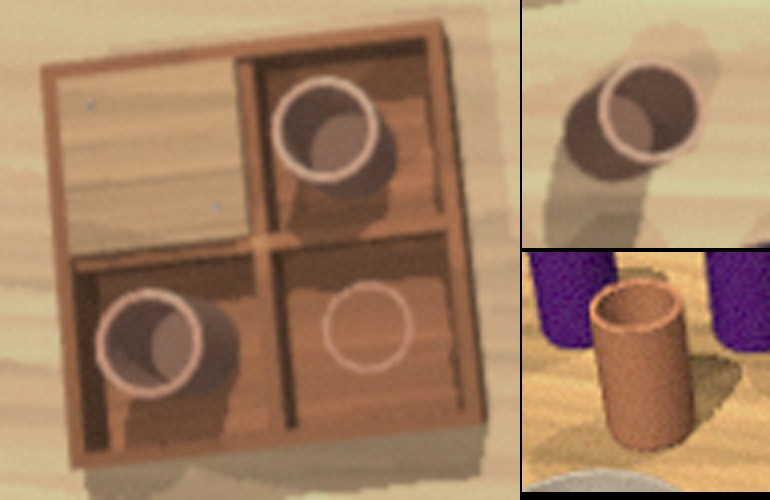

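Crop: the chosen one is a plain straight terracotta tumbler with no handle. Its rim centre is at top ≈(381.9,172.6) and scene ≈(161.6,168.1). The vacant cell's ring is centred at crop (368,327), and the crate corners are clear. Now computing positions with checks.

Run:
```python
from h import *
from scipy.optimize import least_squares
c=lambda x,y:(125+(x+.5)/4-.5,140+(y+.5)/4-.5)
print("tum top",pix2w("top",[(381.9,172.6)],.085),"scene",pix2w("scene",[(161.6,168.1)],.085))
e=pix2w("top",[(381.9-13,172.6),(381.9+13,172.6)],.085);print("dia",np.linalg.norm(e[0]-e[1]))
ring=pix2w("top",[c(368,327)],.009)[0]; print("ring",ring)
A,B=pix2w("top",[c(325,130),c(149,343)],.093); print("crated",A,B)
pts=[c(41,66),c(441,20),c(73,467),c(261,243)]
W=pix2w("top",pts,.05)[:,:2]; print(W)
# boarded = (+,+) image upper left -> crate +x up(+X), +y left(+Y) ; corners TL(+,+) TR(+,-) BL(-,+)
M=np.array([(104,104),(104,-104),(-104,104),(0,0)])/1000
def T(p,m): s,k=np.sin(p[2]),np.cos(p[2]); return np.array(p[:2])+m@np.array([[k,s],[-s,k]])
r=least_squares(lambda p:(T(p,M)-W).ravel(),[.5,.1,0]);p=r.x
print("crate",p,"res mm",1000*r.fun)
print("cell",T(p,np.array([[-.05,-.05]])))
inv=lambda q:(q[:2]-p[:2])@np.array([[np.cos(p[2]),-np.sin(p[2])],[np.sin(p[2]),np.cos(p[2])]])
print("in crate",inv(ring),inv(A),inv(B))
im=cv2.imread("pics/top0.png");im=cv2.resize(im[140:265,125:255],None,fx=4,fy=4)
for z,h in((.05,.104),(.05,.096),(.0,.104)):
    P=np.c_[T(p,np.array([(h,h),(h,-h),(-h,-h),(-h,h)])),[z]*4]
    q=(w2pix("top",P)-[125,140])*4+1.5
    cv2.polylines(im,[np.int32(q)],True,(0,255,0) if h>.1 else (255,0,0),1)
cv2.imwrite("pics/ov.png",im)
```

```text
tum top [[ 0.56149764 -0.25990321  0.085     ]] scene [[ 0.56411984 -0.2562179   0.085     ]]
dia 0.0493757013972849
ring [0.46208598 0.06628732 0.009     ]
crated [0.55350542 0.0785309  0.093     ] [0.4489824  0.15820708 0.093     ]
[[0.59038414 0.23452017]
 [0.61887777 0.02897838]
 [0.38708639 0.20533944]
 [0.50176124 0.11635965]]
crate [0.50233636 0.11698118 0.13749432] res mm [ 0.71632763 -0.26607944  0.73148577 -0.76130118 -2.02293419  0.40584601
  0.57512079  0.6215346 ]
cell [[0.45966131 0.06059998]]
in crate [-0.0468187  -0.04469866] [ 0.0454161  -0.04510072] [-0.04719995  0.0481496 ]
```

View pics/ov.png

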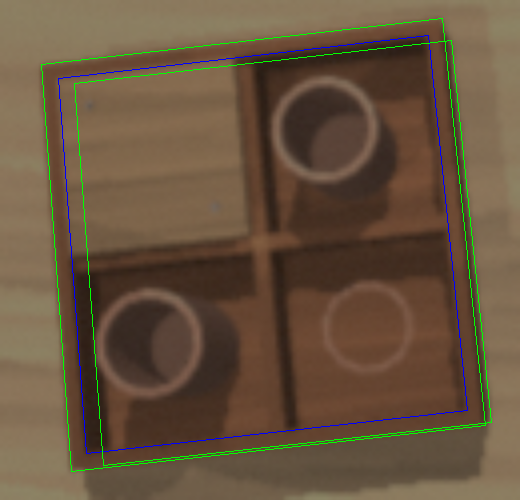

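The overlay fits the crate to about 1–2 mm. The vacant cell centre is (0.460,0.061), confirmed by the ring at (0.462,0.066). The tumbler is at about (0.5625,-0.258); the two cameras agree within 4 mm and the diameter is plausible. Moving to the grasp.

```bash
cat >> h.py <<'E'
def q(deg):
    a=np.radians(deg+90)/2; return [0,np.cos(a),np.sin(a),0]
TUM=(.5625,-.258); CELL=(.460,.061)
E
python3 - <<'E'
from h import *
move_to([*TUM,.20],q(-70)); print(current_joint_pos(),current_time_s())
line_to([*TUM,.050],speed=.12)
print(current_eef_pos(),current_contact_force(),current_time_s())
for n in("scene","top"): cv2.imwrite(f"pics/g_{n}.png",read_camera(n)[:,:,::-1])
a=cv2.imread("pics/g_scene.png")[120:220,100:230];b=cv2.imread("pics/g_top.png")[110:240,310:440]
cv2.imwrite("pics/g.png",np.hstack([cv2.resize(a,(390,300)),cv2.resize(b,(300,300))]))
E
```

```text
[-4.31339226e-01  3.73732821e-01  1.67703111e+00  1.72370404e-04
  1.09077379e+00  7.89203842e-01] 3.2833
[ 0.56305437 -0.25826762  0.05078578] [ 0.58939531 -0.48970715  0.49344166] 4.6833
```

View pics/g.png

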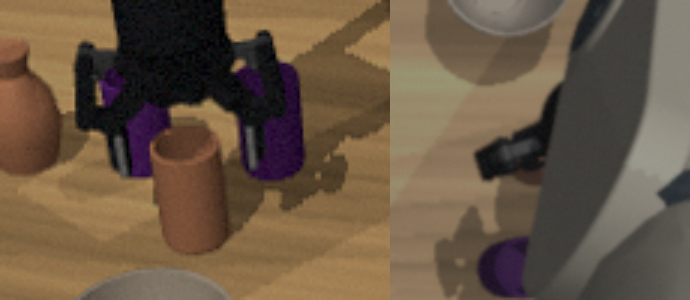

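Run:
```python
from h import *
P=current_eef_pos(); d=np.array([np.cos(np.radians(-70)),np.sin(np.radians(-70)),0])
L=[P,P+d*.0425+[0,0,.013],P-d*.0425+[0,0,.013],P+[0,0,.035],P+[0,0,.073]]
print((w2pix("scene",L)-[100,120])*3)
print(np.round((w2pix("top",L)-[310,110])*300/130))
print("rim now:",pix2w("scene",[(100+187/3,120+147/3)],.085))
print(current_ee_rot(),q(-70))
```

```text
[[188.17087839 181.19497956]
 [128.39699622 170.89165064]
 [243.89108308 162.92658016]
 [182.69659298 142.17412213]
 [176.59003426  97.93217425]]
[[153. 149.]
 [204. 131.]
 [110. 162.]
 [164. 142.]
 [177. 135.]]
rim now: [[ 0.56699778 -0.25331517  0.085     ]]
[3.79924236e-04 9.84808845e-01 1.73640637e-01 5.68915545e-04] [0, np.float64(0.984807753012208), np.float64(0.17364817766693033), 0]
```

The fingers project to either side of the tumbler: tips at crop (128,171) and (244,163), rim centre at about (187,147). The cup lies between them to within a few mm, so I close and lift.

Run:
```python
from h import *
gripper_to(.045,grasp_force=30)
print(current_gripper_width(),current_grasp_force(),current_contact_force())
P=current_eef_pos()
line_to([P[0],P[1],.20],speed=.15)
print(current_gripper_width(),current_grasp_force(),current_contact_force(),current_time_s())
move_to([*CELL,.20],q(7.9-45)); print(current_eef_pos(),current_joint_pos(),current_time_s(),current_gripper_width())
for n in("scene","top"): cv2.imwrite(f"pics/p_{n}.png",read_camera(n)[:,:,::-1])
a=cv2.imread("pics/p_scene.png")[60:260,250:420];b=cv2.imread("pics/p_top.png")[120:280,110:280]
cv2.imwrite("pics/p.png",np.hstack([cv2.resize(a,(340,400)),cv2.resize(b,(425,400))]))
```

```text
0.05142740501728891 30.734141590073705 [ 0.34725014 -0.15384927  5.46603593]
0.05167972050950082 31.532362662255764 [ 0.26610129  1.35158516 -1.46968593] 6.3417
[0.46075825 0.06046003 0.2001072 ] [ 1.27472167e-01  1.38069071e-01  1.99726676e+00 -3.64334202e-04
  1.00562948e+00  7.76140163e-01] 7.6083 0.05150697006909329
```

View pics/p.png

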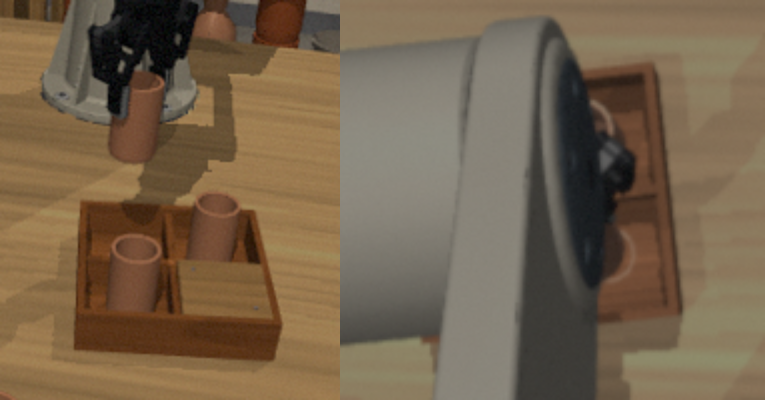

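The scene shows the cup held, with rim centre at about (145,78) and foot at about (133,152) in the crop. Checking its tilt against the projection.

Run:
```python
from h import *
P=current_eef_pos(); L=[P+[0,0,.034],P-[0,0,.051]]
th=np.linspace(0,2*np.pi,40)
im=cv2.imread("pics/p_scene.png");im=cv2.resize(im[60:200,280:350],None,fx=4,fy=4,interpolation=cv2.INTER_CUBIC)
for c in L:
    C=c+.026*np.c_[np.cos(th),np.sin(th),0*th]
    cv2.polylines(im,[np.int32((w2pix("scene",C)-[280,60])*4+1.5)],True,(0,255,0),1)
cv2.imwrite("pics/tilt.png",cv2.convertScaleAbs(im,alpha=1.4));
```

```text
(no output)
```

View pics/tilt.png

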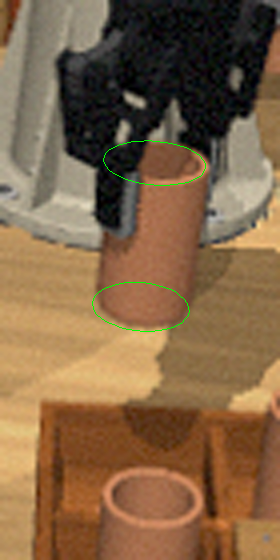

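The projected upright cup matches the image within about 4 mm, so there is no meaningful tilt. Lowering gently until contact.

Run:
```python
from h import *
t=CELL; f0=current_contact_force()
line_to([*t,.10],speed=.1); line_to([*t,.062],speed=.04)
z=.062
print(f0,current_contact_force())
f0=current_contact_force()
while z>.055 and np.linalg.norm(current_contact_force()-f0)<3:
    z-=.001; line_to([*t,z],speed=.02)
print("z",z,current_eef_pos(),current_contact_force(),current_time_s())
gripper_to(.066); print(current_gripper_width(),current_grasp_force(),current_contact_force())
hold(.2)
line_to([*t,.20],speed=.1)
movej([1.2,.35,1.63,0,1.155,0]); hold(.2)
print(current_time_s(),current_contact_force())
for n in("scene","top"): cv2.imwrite(f"pics/f_{n}.png",read_camera(n)[:,:,::-1])
a=cv2.imread("pics/f_scene.png")[140:260,270:400];b=cv2.imread("pics/f_top.png")[135:270,120:260]
cv2.imwrite("pics/f.png",np.hstack([cv2.resize(a,(390,400)),cv2.resize(b,(400,400))]))
```

```text
[-0.45734087  0.03263772 -0.72112389] [-0.77108494 -0.16212143 -1.33171858]
z 0.057999999999999996 [0.46037139 0.06099405 0.05835537] [-0.92700474 -0.45568372  4.29912166] 10.9583
0.06573979017759662 0.0 [ 0.08854665 -0.34478511  0.00844815]
15.2833 [ 0.58028158 -0.68209609 -0.13829833]
```

View pics/f.png

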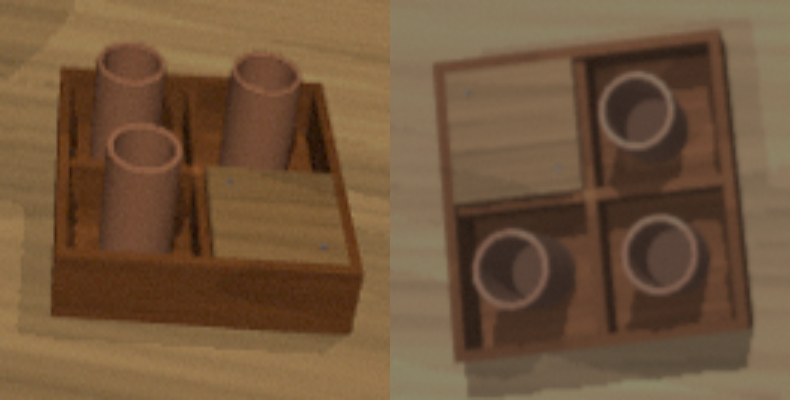

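All three tumblers stand upright in their cells. The new one's rim is at crop (660,255) in the top view and (132,63) in the scene view. The robot is clear, so I hand in.

```bash
python3 -c "
from plant import *
print(job_done(),current_time_s())"
```

```text
the job is handed in; nothing more can be done
the job is handed in; nothing more can be done
```

I set the tumbler down gently and upright in the crate's vacant cell, the two crated tumblers look unmoved in the last pictures, and I handed the job in at about 15 s; no verdict came back.

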